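# Push the row of spacer blocks home in the reaming jig and shut the gate behind it

## Task

Four bored spacer blocks stand in a row on the rail of the reaming jig on the bench. With closed fingertips push the row along the rail from its free end, as one train, until the first block sits hard against the end stop; only then swing the jig's gate fully shut across the rail behind the last block by pushing it round with a fingertip, and come clear. Do not pick up or tip any block, and leave the loose bolts and nuts beside the jig where they are.

Things in the scene. Friction and masses are not known exactly. Their poses are not given: they have to be found in the camera images.
- jig: reaming jig, fixed to the bench: pale grey painted plate 260 x 90 mm, 12 mm thick, with two dark steel guide bars along it (the rail) and an end stop across one end. Origin: on the bench under the middle of the rail; x along the rail towards the stop, y across it to the gate's pivot side, z up. Turned up to 0.3 rad from straight ahead of the robot
- rail_end (a point): middle of the rail's open end, on the plate's top (12 mm above the bench), at x = -120 mm in the jig's frame. The blocks slide on the plate in a channel 46 mm wide (y = -23 to +23 mm) between the bars, whose tops are 26 mm above the bench (screw heads to 28 mm) and outer faces at y = +-35.5 mm; they run from x = -120 to +105 mm
- stop_face (a point): middle of the end stop's face, where the first block comes to rest: x = +105 mm, y = 0 in the jig's frame, 29 mm above the bench. The stop is a dark steel block 80 mm wide, its top at 46 mm (screw heads to 51 mm). With the row home the last block's rear face is at x = -15 mm
- block_1: bored bright steel spacer block nearest the end stop, 30 mm along the rail, 44 mm across, 34 mm high, about 110 g. Origin: centre of its underside (on the plate, 12 mm above the bench), axes as the jig's. Home at x = +90 mm in the jig's frame
- block_2: second block, alike, touching the first. Home at x = +60 mm in the jig's frame
- block_3: third block, alike. Home at x = +30 mm in the jig's frame
- block_4: last block, alike, at the free end of the row; its rear face (15 mm behind its origin, 12 to 46 mm above the bench) is what gets pushed. Home at x = 0 in the jig's frame. At the start the row stands 30 to 70 mm short of the stop; sliding the row takes about 2 to 7 N
- gate_arm (a joint): angle of the swing gate about its upright pivot, rad: 0 = shut, straight across the rail against the keeper on the far side; 1.57 = pointing back outside the rail, away from the stop; larger = farther outward (limit 2.15). Starts open, 1.6 to 1.95. Stiff: stays where it is left, takes about 1.5 N at the pin. Shut, its front face is 1 mm behind the last block of a row that is home
- gate_pivot (a point): the gate's pivot axis, beside the rail at x = -24, y = +48 mm in the jig's frame, 35 mm above the bench (its nut reaches 52 mm). The arm is a steel bar 16 mm wide, centred on the line from pivot to pin, 29 to 41 mm above the bench, and passes over the guide bars
- gate_pin (a point): middle of the upright round black pin, 12 mm in diameter, 41 to 70 mm above the bench (this point at 53 mm), at the gate's free end, 92 mm from the pivot axis; push its side or the arm's flank just below it. Shut, it is at x = -24, y = -44 mm in the jig's frame
- bolt_a: rusty bolt 18 mm wide, 51 mm tall, standing on its head on the bench left of the jig; origin at its foot; not to be disturbed
- bolt_b: a second such bolt
- nut_a: brown nut 24 x 27 x 14 mm lying on the bench right of the jig; origin at its underside; not to be disturbed
- nut_b: a second such nut
Mind the look-alikes: they are no part of the job. What is shaped like the block_2 but purple or yellow is not meant.

How it is judged:
On the way, in this order (a step that is already met when the one before it is completed fails the run):
1. all four blocks are home against the end stop while the gate is still open (x of block_1 in the frame of jig between 0.0875 and 0.093 m and y of block_1 in the frame of jig between -0.003 and 0.003 m and z of each of block_1, block_2, block_3, block_4 in the frame of jig below 0.015 m and angle between each of block_1, block_2, block_3, block_4's own z axis and vertical below 0.08 rad and x of block_2 in the frame of jig between 0.0575 and 0.063 m and y of block_2 in the frame of jig between -0.003 and 0.003 m and x of block_3 in the frame of jig between 0.0275 and 0.033 m and y of block_3 in the frame of jig between -0.003 and 0.003 m and x of block_4 in the frame of jig between -0.0025 and 0.003 m and y of block_4 in the frame of jig between -0.003 and 0.003 m and value of joint gate_arm above 0.9 rad), for 0.2 s.
2. the gate is shut behind the row (x of block_1 in the frame of jig between 0.0875 and 0.093 m and y of block_1 in the frame of jig between -0.003 and 0.003 m and z of each of block_1, block_2, block_3, block_4 in the frame of jig below 0.015 m and angle between each of block_1, block_2, block_3, block_4's own z axis and vertical below 0.08 rad and x of block_2 in the frame of jig between 0.0575 and 0.063 m and y of block_2 in the frame of jig between -0.003 and 0.003 m and x of block_3 in the frame of jig between 0.0275 and 0.033 m and y of block_3 in the frame of jig between -0.003 and 0.003 m and x of block_4 in the frame of jig between -0.0025 and 0.003 m and y of block_4 in the frame of jig between -0.003 and 0.003 m and value of joint gate_arm below 0.07 rad), for 0.2 s.
At the end, for the whole second after the job is handed in: every block is within 2.5 mm of its home place in the row against the end stop, flat on the rail and at rest, and the gate is shut behind the last one to within 0.07 rad (4 degrees) and at rest (all of step 2 and velocity of joint gate_arm between -0.05 and 0.05 rad/s and linear speed of each of block_1, block_2, block_3, block_4 below 0.01 m/s); the robot touches nothing.
It fails at once if a block is lifted more than 6 mm off the rail (z of any of block_1, block_2, block_3, block_4 in the frame of jig above 0.018 m).
It fails at once if a block is tipped by more than 0.2 rad (angle between any of block_1, block_2, block_3, block_4's own z axis and vertical above 0.2 rad).
It fails at once if a loose bolt or nut is shifted by more than 20 mm or knocked over (distance of any of bolt_a, bolt_b, nut_a, nut_b from where it was at the start of the episode above 0.02 m or angle between any of bolt_a, bolt_b, nut_a, nut_b's own z axis and vertical above 0.5 rad).
It also fails if it takes over 48 s, if anything falls off the work surface, if the arm or the gripper's body presses on something with over 40 N, if the wrist force passes 120 N, or if a joint passes its speed limit or range.

## Robot

A 6-joint arm with a two-finger parallel gripper is mounted at the origin on a cart in front of the work surface, level with it; the furniture and walls round the work are solid. World frame = base frame: x ahead of the robot, y to its left, z up, the work surface at z = 0. Lengths are in m, angles in rad, forces in N, time in s.
With the tool pointing down it reaches from about 0.25 to 0.725 m from the base axis. Payload 4 kg.
Tool frame: the origin (TCP) lies on the front face of the gripper's body, between the roots of the fingers; the fingertips stand 73 mm ahead of it and the grasp point (between the pads) lies 54 mm ahead of it; z points along the fingers, y is the line along which they close (so a half turn about z gives the same grasp; the last joint's range is limited). The gripper opens to 85 mm and grips with 20 to 120 N. Pads are 22 mm wide; open, the fingers measure 114 mm over their backs; the gripper's body (76 mm by 85 mm) begins 54 mm behind the grasp point. The pads swing forward as they close: fully open they stand 13 mm farther back than shut.
Start: joints at [1.108, 0.241, 0.005, 1.335, 0, 1.571], TCP at [0.223, 0.447, 0.304] pointing down, gripper open.
Joint ranges: [-2.72, 2.72], [-1.05, 1.87], [-1.09, 1.28], [-1.99, 2.15], [-1.42, 1.44], [-3.14, 3.14]. Speed limits (rad/s): [2.79, 2.79, 3.14, 3.14, 3.14, 3.14].

## Interface

Orientations are given as a unit quaternion [x, y, z, w].
In Python, from workcell import bot gives the robot as it stands. The module is installed in compiled form; this text tells all that it offers.
- The arm moves only by the tool step_arm, never from a script. Its argument "rows" is a list of rows, each a list of 2 entries, a list of its own where there are three numbers: the shift along the tool's x, y, z in mm, then the turn about the tool's z in degrees. A call has 1 to 12 rows; each row is the pose to reach, as a shift and turn from the pose commanded when the call began, along the tool's axes at that moment; what a row does not reach only later rows make up. A row lasts 1/8 s, in which the tool goes at most 62.5 mm and 10.7 degrees, less where a joint would pass 70% of its speed; a pose out of reach is approached as far as the arm can. A call with a gripper value outside its range is refused whole. "claw" is the gripper's target within -1 to 1 (shut at 1, half-way at 0, fully open at -1), set as the call begins (left out, the last holds). The fingers move at their own pace and stop on an object; the grip force is fixed at half the most. Time passes only in rows, so rows that repeat a pose let the fingers close. It gives the time, the measured TCP pose, the force, the opening and the grip force at its end, in the units of the state.
- bot.get_obs(): the state, without advancing time (a new reading comes with each control period).
- bot.camera(name): name is "side" or "top"; returns (picture, depth): 400x640x3 uint8, red, green, blue; 400x640 float32, m along the optical axis (not along the pixel's ray), 0 where there is no reading.
- bot.camera_params(name): a dict with "fx", "fy", "cx", "cy" (pixels), "pose" (4x4, takes a point from camera to world coordinates). Camera axes: x right, y up, looking along -z (the intrinsics and any distortion apply to the point x, -y, -z); pixel columns grow to the right and rows downward; lengths in m; the calibration is good to about 2 mm. A picture is of the moment at which its call begins. camera_params takes no time and is no camera call.
- bot.job_done(): hands the job in; it is judged then, once.
Trained networks look in the newest picture that a camera, given by its name, has taken for a name from the list of things; names that differ only in an ending like _2 or _b are one class to them, and where a whole thing is asked for, a point or a joint stands for the part that bears it (a point fixed in the world has none). Each returns a list of dicts, best first, with "score" (0 to 1); they miss things now and then, are a little off and sometimes report something else, mostly with a low value. They report only what shows in the picture. A call takes as long as a camera call. They do not tell look-alikes from the thing itself.
- bot.trace(target, camera): "pixels" (400x640 bool, what is visible of it) and "uv" ([column, row] in pixels, amid what is visible of it).
The state is a dict: "clock": time; "joint_pos": joint angles; "joint_vel": joint speeds; "tau": joint torques, N m; "eef_pos": TCP position; "tool_rot": TCP orientation; "ft_force": force on the tool from outside, world axes, zero at the start; "ft_torque": the same for the moment, N m; "grip_width": finger opening in m; "grasp_force": force on a finger pad.
Only numpy, scipy, OpenCV 4.12 (cv2) and the standard library are available. Lean on these libraries where they do the work, as an engineer would, in place of code of your own. Each camera call takes 0.05 s, during which the arm holds its last target. There are 200 camera calls.

## Working session

There is one attempt and no reset: what is moved stays moved. The work goes in short steps, Python scripts to look and compute and a tool call to move; the robot and the scene stay as the last step left them, time stands still between calls to the robot, and variables do not carry over. Pictures are saved under pics/ and viewed, at most 10 in all, crops included, and the job is handed in when it is done.

Besides the shell and the picture viewer there is one more tool, called as name(argument=value, ...), one argument or row to a line, values as JSON. step_arm: Moves the arm, as the interface text tells. Its arguments: {"type":"object","properties":{"rows":{"type":"array"},"claw":{"type":"number"}},"required":["rows"]}

```bash
mkdir -p pics; cat > h.py <<'E'
import numpy as np, cv2
from workcell import bot
def world(cam,depth,mask):
    p=bot.camera_params(cam); v,u=np.nonzero(mask&(depth>0)); d=depth[v,u]
    c=np.stack([(u-p['cx'])/p['fx']*d,-(v-p['cy'])/p['fy']*d,-d,np.ones_like(d)])
    return (p['pose']@c)[:3].T
def proj(cam,P):
    p=bot.camera_params(cam); c=np.linalg.inv(p['pose'])@np.r_[P,1]
    return p['cx']+p['fx']*c[0]/-c[2], p['cy']-p['fy']*c[1]/-c[2]
E
python3 - <<'E'
from h import *
o=bot.get_obs(); print({k:np.round(v,3) for k,v in o.items()})
for cam in ['top','side']:
    im,d=bot.camera(cam); cv2.imwrite(f'pics/{cam}0.png',im[:,:,::-1]); np.savez(f'{cam}0.npz',im=im,d=d)
    p=bot.camera_params(cam); print(cam,{k:np.round(v,3) for k,v in p.items()})
    for t in ['jig','block_1','gate_arm','gate_pin','bolt_a','nut_a']:
        for r in bot.trace(t,cam):
            P=world(cam,d,r['pixels'])
            print(cam,t,round(r['score'],2),np.round(r['uv']),r['pixels'].sum(),np.round(np.median(P,0),3) if len(P) else None, np.round(np.percentile(P[:,2],95),3) if len(P) else '')
E
```

```text
{'clock': np.float64(0.0), 'joint_pos': array([1.108, 0.241, 0.004, 1.335, 0.   , 1.571]), 'joint_vel': array([ 0.   ,  0.   ,  0.   , -0.   ,  0.002, -0.   ]), 'tau': array([-2.0000e-03, -3.7232e+01,  2.5241e+01,  1.7000e-02, -0.0000e+00,
        0.0000e+00]), 'eef_pos': array([0.223, 0.447, 0.303]), 'tool_rot': array([ 0.229,  0.973, -0.001, -0.   ]), 'ft_force': array([ 0.403, -0.267, -0.448]), 'ft_torque': array([-0.022, -0.018, -0.036]), 'grasp_force': np.float64(0.0), 'grip_width': np.float64(0.085)}
top {'fx': np.float64(380.901), 'fy': np.float64(380.901), 'cx': np.float64(319.722), 'cy': np.float64(202.509), 'pose': array([[ 0.005,  0.992, -0.127,  0.506],
       [-1.   ,  0.004, -0.004,  0.277],
       [-0.004,  0.127,  0.992,  0.913],
       [ 0.   ,  0.   ,  0.   ,  1.   ]])}
top jig 0.8 [310. 212.] 3926 [0.596 0.312 0.023] 0.048
top block_1 0.85 [370. 162.] 299 [0.723 0.16  0.033] 0.036
top block_1 0.72 [306. 202.] 198 [0.621 0.31  0.046] 0.049
top block_1 0.71 [311. 227.] 237 [0.559 0.298 0.046] 0.049
top block_1 0.59 [368. 127.] 331 [0.809 0.164 0.033] 0.036
top block_
[... 878 characters left out ...]
74 [358. 205.] 351 [0.557 0.309 0.046] 0.048
side block_1 0.73 [307. 163.] 362 [0.719 0.169 0.026] 0.037
side block_1 0.7 [375. 209.] 387 [0.527 0.306 0.046] 0.049
side block_1 0.69 [345. 203.] 301 [0.587 0.314 0.046] 0.049
side block_1 0.58 [331. 202.] 333 [0.616 0.323 0.046] 0.049
side gate_arm 0.71 [374. 227.] 793 [0.512 0.355 0.042] 0.063
side gate_pin 0.63 [328. 203.] 346 [0.615 0.322 0.046] 0.049
side gate_pin 0.59 [373. 228.] 745 [0.515 0.355 0.042] 0.064
side bolt_a 0.58 [299. 232.] 150 [0.639 0.392 0.024] 0.051
side bolt_a 0.41 [287. 226.] 144 [0.667 0.39  0.024] 0.052
side nut_a 0.45 [314. 192.] 111 [0.682 0.241 0.012] 0.016
side nut_a 0.38 [342. 204.] 313 [0.587 0.313 0.046] 0.049
```

View pics/top0.png

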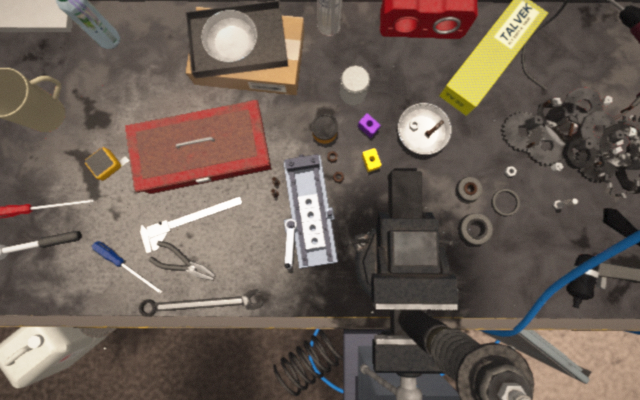

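View pics/side0.png

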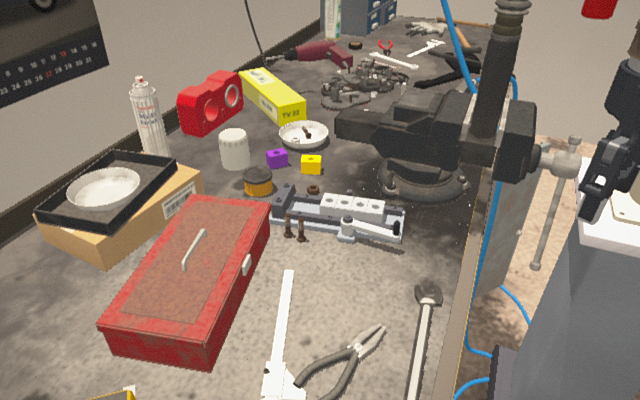

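The side and top pictures show the jig at top (310,212). Its stop is at the far end (305,165), its open end at (317,265), and the gate is open on the left with its pivot at (291,225). The four bright blocks lie at (308–316, 200–240). The purple (370,125) and yellow (372,160) blocks off the jig are look-alikes, so I leave them out. Next I fit the jig frame.

```bash
cat > fit.py <<'E'
from h import *
from scipy.optimize import minimize
def model(x,y):
    h=np.zeros_like(x)
    h[(abs(x)<.130)&(abs(y)<.045)]=.012
    h[(x>-.12)&(x<.105)&(abs(y)>.023)&(abs(y)<.0355)]=.026
    h[(x>.105)&(x<.13)&(abs(y)<.040)]=.046
    return h
def tojig(P,q):
    c,s=np.cos(q[2]),np.sin(q[2]); d=P[:,:2]-q[:2]
    return d[:,0]*c+d[:,1]*s, -d[:,0]*s+d[:,1]*c
def fit(P,q0):
    def cost(q):
        x,y=tojig(P,q)
        w=(abs(x)<.16)&(y>-.075)&(y<.04)&~((abs(y)<.023)&(x<.105)&(x>-.12))
        r=np.abs(P[w,2]-model(x[w],y[w])); return np.mean(np.minimum(r,.015))*1e3
    best=None
    for s in range(6):
        q=np.array(q0)+np.random.default_rng(s).normal(0,[.006,.006,.02])
        sim=np.array([q,q+[.01,0,0],q+[0,.01,0],q+[0,0,.05]])
        r=minimize(cost,q,method='Nelder-Mead',options=dict(initial_simplex=sim,xatol=1e-5,fatol=1e-5))
        if best is None or r.fun<best.fun: best=r
    return best.x,best.fun
E
python3 - <<'E'
from fit import *
Q=[]
allP=[]
for cam in ['top','side']:
    z=np.load(cam+'0.npz'); P=world(cam,z['d'],np.ones((400,640),bool))
    P0=P; P=P[(abs(P[:,0]-.6)<.2)&(abs(P[:,1]-.31)<.12)&(P[:,2]<.1)]; allP.append(P)
    q,f=fit(P,[.60,.312,.12]); print(cam,np.round(q,4),round(f,2)); Q.append(q)
    x,y=tojig(P,q); w=(abs(y)<.018)&(P[:,2]>.040)&(P[:,2]<.055)&(x<.1)
    print(' blocks x range',np.percentile(x[w],[1,99]),'y mean',y[w].mean(),'bench z',np.median(P[(abs(x)<.15)&(y<-.06)&(y>-.09),2]))
    w=(P[:,2]>.055)&(P[:,2]<.08)&(y>.02)&(x<0); print(' pin',np.median(x[w]),np.median(y[w]),w.sum())
    if cam=='top':
        for X in np.arange(.15,.8,.05):
            print(round(X,2),[round(float(np.max(P0[(abs(P0[:,0]-X)<.025)&(abs(P0[:,1]-Y)<.025),2],initial=0)),2) for Y in np.arange(-.05,.5,.05)])
q=np.mean(Q,0); np.save('q.npy',q); print(q)
c,s=np.cos(q[2]),np.sin(q[2])
for cam in ['top','side']:
    im=np.load(cam+'0.npz')['im'][:,:,::-1].copy(); k=5
    u0,v0=(250,140) if cam=='top' else (265,155)
    cr=cv2.resize(im[v0:v0+140,u0:u0+155],None,fx=k,fy=k,interpolation=cv2.INTER_CUBIC)[:600]
    def pt(x,y,z): 
        u,v=proj(cam,[q[0]+c*x-s*y,q[1]+s*x+c*y,z]); return int((u-u0+.5)*k),int((v-v0+.5)*k)
    for pl in [[(-.13,-.045,.012),(.13,-.045,.012),(.13,.045,.012),(-.13,.045,.012),(-.13,-.045,.012)],[(.105,-.04,.046),(.105,.04,.046)],[(-.12,-.023,.026),(.105,-.023,.026)],[(-.12,.023,.026),(.105,.023,.026)],[(-.024,.048,.02),(-.024,.048,.052)]]:
        cv2.polylines(cr,[np.array([pt(*p) for p in pl])],False,(0,0,255),1)
    cv2.imwrite(f'pics/c_{cam}.png',cr)
E
```

```text
top [0.6008 0.3049 0.1606] 2.16
 blocks x range [-0.08571741  0.03238688] y mean 1.2409858953776395e-05 bench z 0.0009476033719243437
 pin -0.11560735653185239 0.0659233081902657 26
0.15 [0.0, 0.0, 0.0, 0.0, 0.0, 0.0, 0.0, 0.0, 0.0, 0.0, 0.0]
0.2 [0.0, 0.0, 0.0, 0.13, 0.12, 0.0, 0.0, 0.0, 0.0, 0.0, 0.0]
0.25 [0.0, 0.0, 0.0, 0.14, 0.12, 0.0, 0.0, 0.0, 0.0, 0.0, 0.0]
0.3 [0.0, 0.0, 0.19, 0.19, 0.19, 0.19, 0.0, 0.0, 0.0, 0.0, 0.0]
0.35 [0.01, 0.01, 0.51, 0.55, 0.53, 0.19, 0.01, 0.01, 0.01, 0.01, 0.01]
0.4 [0.0, 0.19, 0.51, 0.56, 0.53, 0.19, 0.01, 0.0, 0.0, 0.01, 0.01]
0.45 [0.0, 0.19, 0.19, 0.19, 0.19, 0.19, 0.01, 0.02, 0.07, 0.01, 0.01]
0.5 [0.06, 0.07, 0.2, 0.19, 0.2, 0.08, 0.07, 0.05, 0.07, 0.0, 0.01]
0.55 [0.07, 0.07, 0.19, 0.2, 0.19, 0.07, 0.07, 0.05, 0.06, 0.01, 0.01]
0.6 [0.03, 0.01, 0.14, 0.14, 0.14, 0.01, 0.05, 0.05, 0.05, 0.01, 0.01]
0.65 [0.03, 0.01, 0.14, 0.14, 0.14, 0.01, 0.02, 0.05, 0.05, 0.06, 0.01]
0.7 [0.03, 0.0, 0.0, 0.13, 0.13, 0.01, 0.02, 0.05, 0.06, 0.08, 0.08]
0.75 [0.03, 0.03, 0.03, 0.03, 0.04, 0.04, 0.04, 0.05, 0.04, 0.08, 0.08]
side [0.5973 0.3038 0.1461] 4.28
 blocks x range [-0.08513568  0.03289429] y mean -0.0007018642206632336 bench z 0.002673280415599999
 pin -0.11660954939282331 0.06920488968469005 66
[0.59907343 0.30434965 0.15334349]
```

View pics/c_top.png

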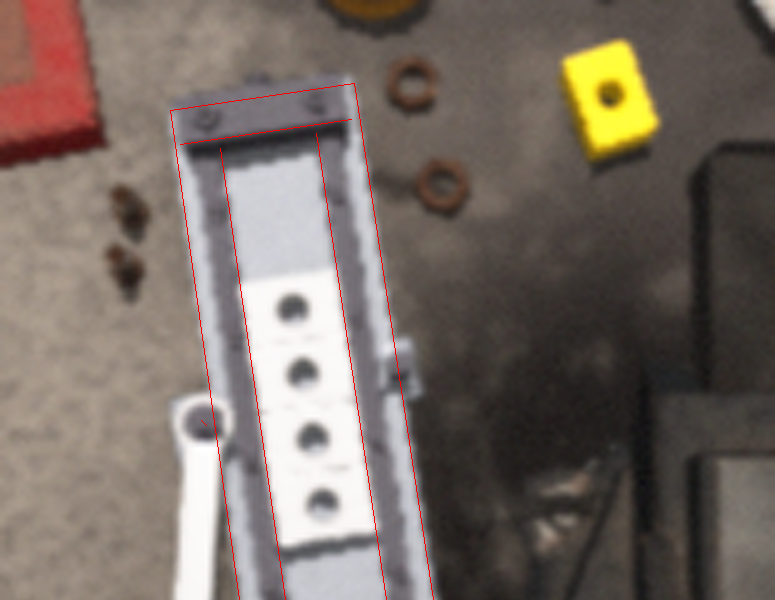

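View pics/c_side.png

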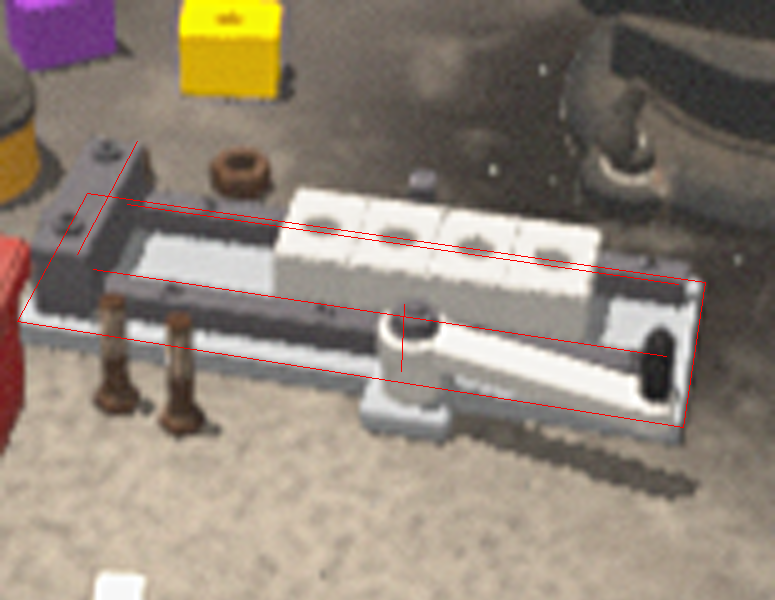

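```bash
python3 - <<'E'
from fit import *
for cam in ['top','side']:
    z=np.load(cam+'0.npz'); P=world(cam,z['d'],np.ones((400,640),bool))
    for lo in np.arange(.1,.95,.05):
        w=(P[:,2]>lo)&(P[:,2]<lo+.05)&(abs(P[:,0]-.35)<.45)&(P[:,1]>-.15)&(P[:,1]<.6)
        if w.sum()>5:
            # cluster split: gripper region y>0.3
            for nm,m in [('vise',w&(P[:,1]<.27)),('grip',w&(P[:,1]>=.27))]:
                if m.sum()>5: print(cam,round(lo,2),nm,m.sum(),np.round(np.percentile(P[m,:2],[2,50,98],axis=0),3).tolist())
E
```

```text
top 0.1 vise 2770 [[0.224, 0.065], [0.591, 0.11], [0.676, 0.158]]
top 0.15 vise 8709 [[0.292, 0.033], [0.447, 0.114], [0.567, 0.178]]
top 0.2 vise 221 [[0.358, 0.097], [0.39, 0.122], [0.401, 0.127]]
top 0.25 vise 289 [[0.358, 0.097], [0.391, 0.121], [0.401, 0.128]]
top 0.3 vise 506 [[0.359, 0.092], [0.389, 0.12], [0.401, 0.127]]
top 0.35 vise 323 [[0.356, 0.086], [0.391, 0.122], [0.403, 0.129]]
top 0.4 vise 919 [[0.357, 0.09], [0.39, 0.121], [0.402, 0.128]]
top 0.45 vise 231 [[0.37, 0.101], [0.389, 0.12], [0.4, 0.126]]
top 0.5 vise 3593 [[0.363, 0.066], [0.389, 0.111], [0.411, 0.138]]
top 0.55 vise 157 [[0.376, 0.096], [0.381, 0.104], [0.383, 0.109]]
side 0.1 vise 5487 [[0.197, 0.083], [0.416, 0.132], [0.666, 0.177]]
side 0.15 vise 6265 [[0.284, 0.034], [0.415, 0.138], [0.558, 0.179]]
side 0.2 vise 731 [[0.348, 0.106], [0.372, 0.122], [0.396, 0.128]]
side 0.2 grip 100 [[0.194, 0.407], [0.236, 0.487], [0.252, 0.496]]
side 0.25 vise 853 [[0.347, 0.102], [0.372, 0.123], [0.397, 0.128]]
side 0.25 grip 1152 [[0.192, 0.409], [0.243, 0.496], [0.262, 0.518]]
side 0.3 vise 927 [[0.349, 0.106], [0.372, 0.121], [0.396, 0.127]]
side 0.3 grip 2285 [[0.22, 0.459], [0.246, 0.506], [0.263, 0.517]]
side 0.35 vise 828 [[0.347, 0.103], [0.371, 0.119], [0.396, 0.129]]
side 0.35 grip 1669 [[0.231, 0.447], [0.248, 0.474], [0.259, 0.485]]
side 0.4 grip 690 [[0.246, 0.435], [0.254, 0.458], [0.259, 0.476]]
```

The row's rear face is at jig x ≈ -85 mm, so it has about 70 mm to go, and the gate is at about 1.77 rad. There is a post on the vise at (0.375, 0.10) that the arm must avoid. First I shut the fingers and move above the rail's open end.

step_arm(
  rows=[
    [[-40,-3,0],7],
    [[-80,-6,0],14],
    [[-120,-9,0],21],
    [[-160,-12,10],28],
    [[-200,-15,30],35],
    [[-240,-18,60],42],
    [[-275,-21,90],49],
    [[-310,-24,120],54.6],
    [[-310,-24,140],54.6],
    [[-310,-24,150],54.6],
  ],
  claw=1,
)

```text
clock: 1.95
eef_pos: [0.4897, 0.2868, 0.1524]
tool_rot: [0.651, 0.759, -0.001, -0.0]
ft_force: [0.1, -0.5, -0.0]
grip_width: -0.0
grasp_force: 0.0
```

```bash
python3 - <<'E'
from fit import *
o=bot.get_obs(); print({k:np.round(v,4) for k,v in o.items()})
for cam in ['top','side']:
    im,d=bot.camera(cam); cv2.imwrite(f'pics/{cam}1.png',im[:,:,::-1]); np.savez(f'{cam}1.npz',im=im,d=d)
    P=world(cam,d,np.ones((400,640),bool))
    if cam=='side':
        w=(P[:,2]>.2)&(P[:,1]>.14)&(P[:,1]<.45)&(P[:,0]>0)&(P[:,0]<.6)
        for X in np.arange(.1,.6,.05):
            m=w&(abs(P[:,0]-X)<.025)
            if m.sum()>5: print(round(X,2),np.round(np.percentile(P[m],[2,98],axis=0)[:,1:],3).tolist())
a=cv2.imread('pics/side1.png')[:,200:]; b=cv2.imread('pics/top1.png')[100:400,200:560]
cv2.imwrite('pics/m1.png',np.hstack([a[:,:],cv2.copyMakeBorder(b,0,100,0,0,cv2.BORDER_CONSTANT)]))
E
```

```text
{'clock': np.float64(1.95), 'joint_pos': array([ 5.2980e-01,  4.8030e-01, -5.7000e-02,  1.0359e+00,  1.0000e-04,
        1.9465e+00]), 'joint_vel': array([ 0.0181,  0.0558, -0.0883, -0.1734,  0.0005,  0.0006]), 'tau': array([-4.46400e-01, -4.53960e+01,  2.25553e+01,  9.51000e-02,
       -2.28000e-02,  1.40000e-03]), 'eef_pos': array([0.4897, 0.2868, 0.1524]), 'tool_rot': array([ 6.506e-01,  7.594e-01, -1.100e-03, -4.000e-04]), 'ft_force': array([ 0.0918, -0.5269, -0.0261]), 'ft_torque': array([-0.02  ,  0.0358,  0.0127]), 'grasp_force': np.float64(0.0), 'grip_width': np.float64(-0.0)}
0.45 [[0.289, 0.215], [0.323, 0.421]]
0.5 [[0.303, 0.214], [0.342, 0.421]]
0.55 [[0.277, 0.347], [0.309, 0.414]]
```

View pics/m1.png

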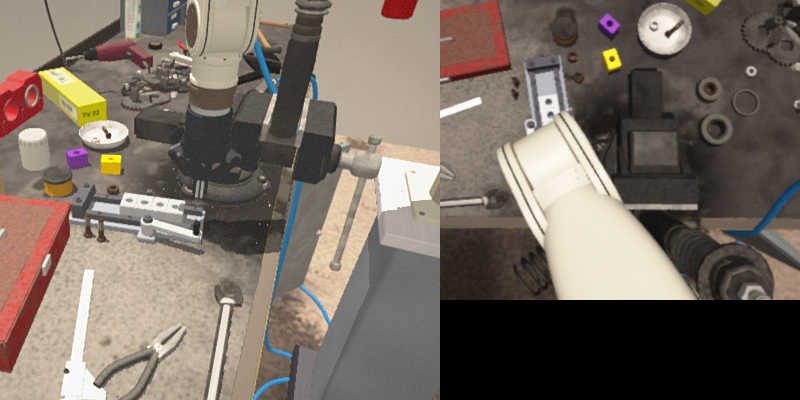

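The fingers hang over the open end with the row ahead of them, block tops at about (120–180, 205) in the side half. The forearm runs above and beside the vise post. I check that clearance by numbers.

```bash
python3 - <<'E'
from fit import *
z=np.load('top1.npz'); P=world('top',z['d'],np.ones((400,640),bool))
az=.53; r=P[:,0]*np.cos(az)+P[:,1]*np.sin(az); l=-P[:,0]*np.sin(az)+P[:,1]*np.cos(az)
bright=z['im'].reshape(-1,3)[(z['d']>0).ravel()].astype(int).min(1)>90
for R in np.arange(.15,.65,.05):
    m=bright&(abs(r-R)<.025)&(P[:,2]>.3)&(abs(l)<.12)
    if m.sum()>20: print(round(R,2),m.sum(),'lat',np.round(np.percentile(l[m],[2,98]),3),'z',np.round(np.percentile(P[m,2],[2,50,98]),3))
E
```

```text
0.4 275 lat [-0.112 -0.093] z [0.544 0.548 0.564]
0.45 4221 lat [-0.049  0.034] z [0.581 0.594 0.606]
0.5 6802 lat [-0.043  0.042] z [0.546 0.571 0.586]
0.55 5030 lat [-0.042  0.042] z [0.526 0.542 0.554]
0.6 3001 lat [-0.043  0.042] z [0.496 0.522 0.533]
```

step_arm(
  rows=[
    [[0,0,20],0],
    [[0,0,40],0],
    [[0,0,55],0],
    [[0,0,60],0],
    [[0,0,60],0],
    [[0,0,60],0],
  ],
)

```text
clock: 2.8
eef_pos: [0.4904, 0.2879, 0.0947]
tool_rot: [0.65, 0.76, 0.001, 0.0]
ft_force: [0.2, 0.8, 0.4]
grip_width: -0.0003
grasp_force: 0.0
```

Clearance is acceptable as long as the TCP azimuth stays at or above about 27.5°. Now I push the row along tool +y.

step_arm(
  rows=[
    [[0,4,0],0],
    [[0,8,0],0],
    [[0,12,0],0],
    [[0,17,0],0],
    [[0,22,0],0],
    [[0,27,0],0],
    [[0,32,0],0],
    [[0,37,0],0],
    [[0,42,0],0],
    [[0,47,0],0],
    [[0,52,0],0],
    [[0,56,0],0],
  ],
)

```text
clock: 4.3
eef_pos: [0.5456, 0.2962, 0.0938]
tool_rot: [0.65, 0.76, 0.0, 0.0]
ft_force: [-2.9, 0.3, 0.3]
grip_width: -0.0004
grasp_force: 1.6
```

step_arm(
  rows=[
    [[0,4,0],0],
    [[0,8,0],0],
    [[0,11,0],0],
    [[0,13,0],0],
    [[0,14,0],0],
    [[0,14,0],0],
  ],
)

```text
clock: 5.05
eef_pos: [0.5593, 0.2984, 0.0939]
tool_rot: [0.65, 0.76, 0.0, 0.0]
ft_force: [-1.8, 0.3, -0.8]
grip_width: -0.0001
grasp_force: 0.7
```

step_arm(
  rows=[
    [[0,2,0],0],
    [[0,4,0],0],
    [[0,6,0],0],
    [[0,7,0],0],
    [[0,8,0],0],
    [[0,8,0],0],
  ],
)

```text
clock: 5.8
eef_pos: [0.5672, 0.2996, 0.0939]
tool_rot: [0.65, 0.76, 0.0, 0.0]
ft_force: [-1.2, 0.5, -0.4]
grip_width: -0.0003
grasp_force: 0.9
```

```bash
cat > blk.py <<'E'
from fit import *
q=np.array([.600,.3044,.155])
for cam in ['side']:
    im,d=bot.camera(cam); P=world(cam,d,np.ones((400,640),bool)); x,y=tojig(P,q)
    w=(abs(y)<.02)&(P[:,2]>.040)&(P[:,2]<.055)
    print(np.histogram(x[w],np.arange(-.1,.14,.005)))
    o=bot.get_obs(); print(o['eef_pos'],o['ft_force'],tojig(o['eef_pos'][None],q),o['tau'][0])
E
python3 blk.py
```

```text
(array([ 0,  0,  0,  0,  0,  0,  0,  0,  0,  0, 17, 18, 13, 18, 13, 18, 27,
       26, 29, 27, 34, 31, 32, 28, 31, 27, 39, 34, 35, 25, 26, 30, 35, 29,
       36, 29, 28, 26, 33, 24, 36, 29, 27, 25, 24,  0,  0]), array([-1.00000000e-01, -9.50000000e-02, -9.00000000e-02, -8.50000000e-02,
       -8.00000000e-02, -7.50000000e-02, -7.00000000e-02, -6.50000000e-02,
       -6.00000000e-02, -5.50000000e-02, -5.00000000e-02, -4.50000000e-02,
       -4.00000000e-02, -3.50000000e-02, -3.00000000e-02, -2.50000000e-02,
       -2.00000000e-02, -1.50000000e-02, -1.00000000e-02, -5.00000000e-03,
        8.32667268e-17,  5.00000000e-03,  1.00000000e-02,  1.50000000e-02,
        2.00000000e-02,  2.50000000e-02,  3.00000000e-02,  3.50000000e-02,
        4.00000000e-02,  4.50000000e-02,  5.00000000e-02,  5.50000000e-02,
        6.00000000e-02,  6.50000000e-02,  7.00000000e-02,  7.50000000e-02,
        8.00000000e-02,  8.50000000e-02,  9.00000000e-02,  9.50000000e-02,
        1.00000000e-01,  1.05000000e-01,  1.10000000e-01,  1.15000000e-01,
        1.20000000e-01,  1.25000000e-01,  1.30000000e-01,  1.35000000e-01]))
[0.56717206 0.29960665 0.09392362] [-0.61830917 -1.03798453  0.22261445] (array([-0.03317439]), array([0.0003321])) -0.3836130816489458
```

step_arm(
  rows=[
    [[0,1,0],0],
    [[0,2,0],0],
    [[0,2,0],0],
  ],
)

```text
clock: 6.22
eef_pos: [0.569, 0.2999, 0.0939]
tool_rot: [0.65, 0.76, -0.0, -0.0]
ft_force: [-3.4, -0.2, 0.8]
grip_width: -0.0003
grasp_force: 1.2
```

step_arm(
  rows=[
    [[0,1,0],0],
    [[0,1.5,0],0],
    [[0,1.5,0],0],
  ],
)

```text
clock: 6.6
eef_pos: [0.5692, 0.2999, 0.0938]
tool_rot: [0.65, 0.76, -0.001, -0.001]
ft_force: [-6.3, -1.1, 2.0]
grip_width: 0.0001
grasp_force: 3.1
```

step_arm(
  rows=[
    [[0,1,0],0],
    [[0,1,0],0],
    [[0,1,0],0],
  ],
)

```text
clock: 6.98
eef_pos: [0.5694, 0.2999, 0.0938]
tool_rot: [0.65, 0.76, -0.002, -0.001]
ft_force: [-8.6, -1.4, 3.9]
grip_width: 0.0001
grasp_force: 4.3
```

The TCP has stalled while the force rises, so the row is hard against the stop. I give it one last firm nudge, then back off and lift.

step_arm(
  rows=[
    [[0,1,0],0],
    [[0,1.5,0],0],
    [[0,1.5,0],0],
  ],
)

```text
clock: 7.35
eef_pos: [0.5696, 0.3, 0.0938]
tool_rot: [0.65, 0.76, -0.003, -0.002]
ft_force: [-12.0, -2.2, 7.1]
grip_width: -0.0004
grasp_force: 6.2
```

step_arm(
  rows=[
    [[0,-5,0],0],
    [[0,-15,0],0],
    [[0,-30,0],0],
    [[0,-45,0],0],
    [[0,-45,-20],0],
    [[0,-45,-45],0],
    [[0,-45,-60],0],
    [[0,-45,-60],0],
  ],
)

```text
clock: 8.35
eef_pos: [0.5294, 0.294, 0.1555]
tool_rot: [0.65, 0.76, 0.002, 0.001]
ft_force: [0.1, 0.8, -0.4]
grip_width: 0.0
grasp_force: 0.0
```

```bash
python3 - <<'E'
from fit import *
q=np.array([.600,.3044,.155]); o=bot.get_obs(); print(o['clock'],o['eef_pos'],o['tool_rot'])
im,d=bot.camera('side'); P=world('side',d,np.ones((400,640),bool)); x,y=tojig(P,q)
w=(abs(y)<.02)&(P[:,2]>.040)&(P[:,2]<.055); print('row x',np.percentile(x[w],[0.5,1,2]),'y',y[w].mean())
w=(P[:,2]>.055)&(P[:,2]<.075)&(y>.02)&(x<0); print('pin',np.median(x[w]),np.median(y[w]),w.sum())
cv2.imwrite('pics/s2.png',cv2.resize(im[150:270,260:430,::-1],None,fx=4.5,fy=4.5,interpolation=cv2.INTER_CUBIC))
E
```

```text
8.35 [0.5294105  0.29402803 0.15549728] [6.50258547e-01 7.59710406e-01 1.83015692e-03 7.55786918e-04]
row x [-0.01919285 -0.01860352 -0.01730284] y 0.0008422824178526705
pin -0.11885787376701643 0.06994178349223829 65
```

View pics/s2.png

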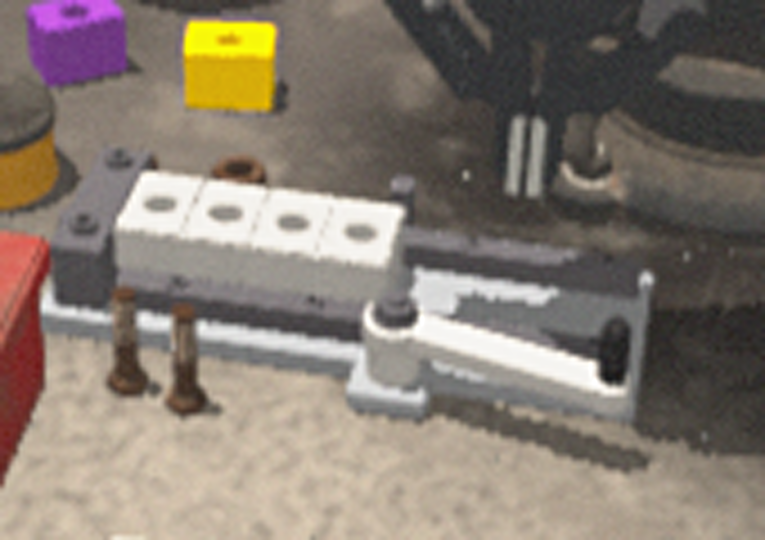

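The view shows the row tight against the stop (115–405, 230), the gate still open, and the bolts and nuts in place. Next I go to the outer side of the gate, turned square to its flank, and descend to tip height of about 33 mm.

step_arm(
  rows=[
    [[25,2,0],4],
    [[55,5,0],8],
    [[83,8,0],12],
    [[83,8,0],12],
    [[83,8,20],12],
    [[83,8,40],12],
    [[83,8,49],12],
    [[83,8,49],12],
    [[83,8,49],12],
  ],
)

```text
clock: 9.52
eef_pos: [0.524, 0.3768, 0.1056]
tool_rot: [0.726, 0.688, 0.001, 0.0]
ft_force: [0.6, -0.4, 0.3]
grip_width: 0.0001
grasp_force: 0.0
```

```bash
python3 - <<'E'
from fit import *
o=bot.get_obs(); print(o['clock'],o['eef_pos'],o['tool_rot'],o['ft_force'],o['joint_pos'])
im,d=bot.camera('side')
cv2.imwrite('pics/s3.png',cv2.resize(im[130:270,260:430,::-1],None,fx=4.2,fy=4.2,interpolation=cv2.INTER_CUBIC))
E
```

```text
9.525 [0.52400946 0.37678404 0.10560902] [7.26142878e-01 6.87543585e-01 5.67829624e-04 1.30435443e-04] [ 0.55367631 -0.41471969  0.29082984] [ 6.23428806e-01  6.63010429e-01  1.31198791e-01  1.03782429e+00
 -1.06029013e-04  2.24881950e+00]
```

View pics/s3.png

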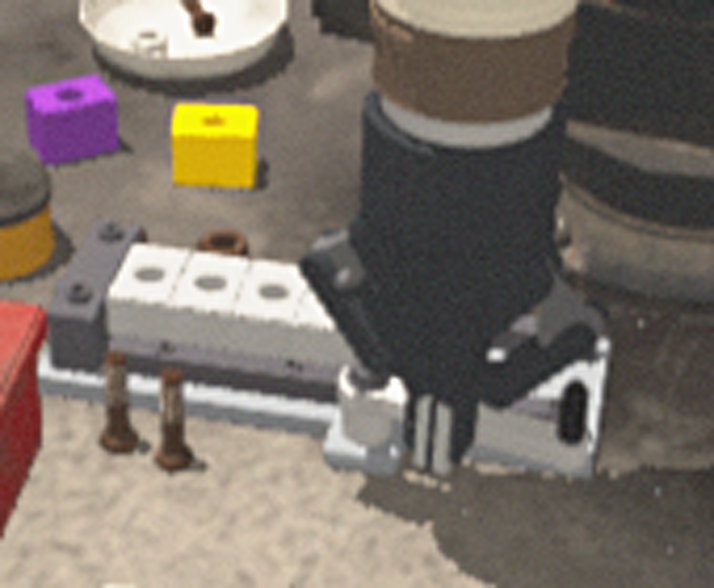

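The fingers stand just outside the gate arm at about (435,420), between the pivot nut (370,370) and the pin (573,410). I now swing about the pivot in an arc with the tool turning along, first half.

step_arm(
  rows=[
    [[-3.5,0,0],0],
    [[-7,0,0],0],
    [[-12.7,-2,0],-7],
    [[-18.5,-3.2,0],-14],
    [[-24.5,-3.8,0],-21],
    [[-30.5,-3.6,0],-28],
    [[-36.5,-2.7,0],-35],
    [[-42.3,-1,0],-42],
    [[-47.8,1.3,0],-49],
    [[-53,4.3,0],-56],
  ],
)

```text
clock: 10.82
eef_pos: [0.5239, 0.3239, 0.1053]
tool_rot: [0.316, 0.949, 0.0, -0.001]
ft_force: [-3.2, 1.8, 2.2]
grip_width: 0.0
grasp_force: 1.7
```

```bash
cat > st.py <<'E'
from fit import *
q=np.array([.599,.3044,.155]); o=bot.get_obs(); print(o['clock'],o['eef_pos'],o['ft_force'])
t=o['tool_rot']; ya=2*np.arctan2(t[1],t[0])-np.pi/2; X=np.array([-np.sin(ya),np.cos(ya)]); Y=np.array([np.cos(ya),np.sin(ya)])
pv=np.array([.5679,.3481])-o['eef_pos'][:2]; print('yaw',np.degrees(ya),'final',np.degrees(q[2])+90,'pivot in tool mm',pv@X*1e3,pv@Y*1e3,'az',np.degrees(np.arctan2(o['eef_pos'][1],o['eef_pos'][0])))
for cam in ['side','top']:
    im,d=bot.camera(cam); P=world(cam,d,np.ones((400,640),bool)); x,y=tojig(P,q)
    w=(P[:,2]>.056)&(P[:,2]<.072)&(y>-.08)&(y<.1)&(np.hypot(x+.024,y-.048)<.105)&(np.hypot(x+.024,y-.048)>.078); w&=P[:,2]<.072
    if w.sum(): mx,my=np.median(x[w]),np.median(y[w]); print(cam,'pin?',mx,my,w.sum(),'a',np.arctan2(-(mx+.024),-(my-.048)))
E
python3 st.py
```

```text
10.825 [0.52393193 0.32393238 0.10529418] [-3.22258221  1.780972    2.17002034]
yaw 53.162586646667144 final 98.88084582452777 pivot in tool mm -20.699804743238655 45.70320949206015 az 31.727336778023957
side pin? -0.09784319275217787 -0.010117456585931984 2 a 0.9040086838769932
```

step_arm(
  rows=[
    [[-5.7,-2,0],-7],
    [[-11.6,-3.3,0],-14],
    [[-17.6,-3.9,0],-21],
    [[-23.6,-3.7,0],-28],
    [[-28.7,-3,0],-34],
    [[-32.1,-2.2,0],-38],
    [[-34.6,-1.4,0],-41],
    [[-34.6,-1.4,0],-41],
  ],
)

```text
clock: 11.92
eef_pos: [0.5512, 0.3017, 0.105]
tool_rot: [-0.033, 0.999, 0.0, -0.0]
ft_force: [-2.7, 1.0, 1.8]
grip_width: 0.0002
grasp_force: 1.3
```

```bash
python3 st.py
```

```text
11.925 [0.55124466 0.30171454 0.1049736 ] [-2.72228164  1.00164295  1.78751909]
yaw 93.76501113628215 final 98.88084582452777 pivot in tool mm -19.66527224093487 45.191687718877304 az 28.693354010800512
```

step_arm(
  rows=[
    [[-1.6,-0.6,0],-2],
    [[-3.2,-1.2,0],-4],
    [[-4,-1.5,0],-5],
    [[-4,-1.5,0],-5],
  ],
)

```text
clock: 12.52
eef_pos: [0.5548, 0.3004, 0.1048]
tool_rot: [-0.078, 0.997, 0.0, -0.001]
ft_force: [-6.3, 1.3, 3.8]
grip_width: 0.0002
grasp_force: 2.9
```

step_arm(
  rows=[
    [[-0.5,0,0],0],
    [[-1,0,0],0],
    [[-1,0,0],0],
  ],
)

```text
clock: 12.9
eef_pos: [0.555, 0.3005, 0.1048]
tool_rot: [-0.078, 0.997, 0.0, -0.002]
ft_force: [-8.1, 0.7, 5.0]
grip_width: 0.0002
grasp_force: 4.0
```

step_arm(
  rows=[
    [[-0.5,0,0],0],
    [[-1,0,0],0],
    [[-1,0,0],0],
  ],
)

```text
clock: 13.28
eef_pos: [0.5551, 0.3005, 0.1047]
tool_rot: [-0.078, 0.997, -0.0, -0.003]
ft_force: [-9.9, 0.1, 8.0]
grip_width: -0.0001
grasp_force: 5.1
```

The force rises with no motion, so the gate is against the keeper. I back straight off, lift, and look.

step_arm(
  rows=[
    [[4,0,0],0],
    [[14,0,0],0],
    [[30,0,0],0],
    [[40,0,0],0],
    [[40,0,-20],0],
    [[40,0,-50],0],
    [[40,0,-80],0],
    [[30,-40,-100],0],
    [[20,-80,-110],0],
    [[20,-100,-110],0],
    [[20,-100,-110],0],
  ],
)

```text
clock: 14.65
eef_pos: [0.5532, 0.1976, 0.2144]
tool_rot: [-0.076, 0.997, 0.0, -0.0]
ft_force: [0.2, -0.3, -1.2]
grip_width: -0.0002
grasp_force: 0.0
```

```bash
python3 st.py; python3 - <<'E'
from fit import *
q=np.array([.599,.3044,.155])
im,d=bot.camera('side'); P=world('side',d,np.ones((400,640),bool)); x,y=tojig(P,q)
A=im[150:270,260:430,::-1]
im,_=bot.camera('top'); B=im[150:280,260:350,::-1]
s=lambda a:cv2.resize(a,(int(a.shape[1]*380/a.shape[0]),380),interpolation=cv2.INTER_CUBIC)
cv2.imwrite('pics/s4.png',np.hstack([s(A),s(B)])[:, :800])
w=(P[:,2]>.030)&(P[:,2]<.0435)&(y>-.03)&(y<.03)&(x<-.017)&(x>-.1); 
print(np.polyfit(y[w],x[w],1),w.sum())
E
```

```text
14.65 [0.55320786 0.19756283 0.21440393] [ 0.16170568 -0.33363183 -1.1614055 ]
yaw 98.74658301412536 final 98.88084582452777 pivot in tool mm -37.41262923835251 146.55235594931514 az 19.652776586864736
side pin? -0.027537123553982027 -0.04118539456151579 43 a 0.03963957052719137
top pin? -0.024332905596829796 -0.043703175172729994 21 a 0.0036302356356839906
[-0.02352695 -0.02794252] 157
```

View pics/s4.png

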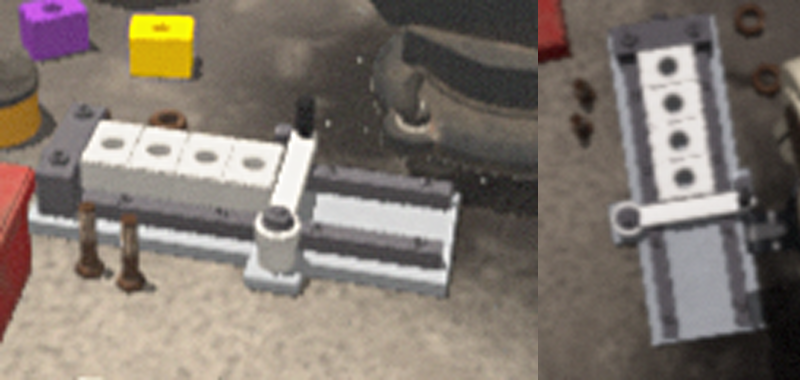

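The picture shows the gate shut across the rail and the pin at the keeper, with the row home and the bolts and nuts untouched. I moved to the vise side by mistake, so I go back over the same path to open space.

step_arm(
  rows=[
    [[0,15,0],0],
    [[5,40,0],0],
    [[10,70,0],0],
    [[20,100,0],0],
    [[20,130,0],0],
    [[20,160,0],0],
    [[20,160,0],0],
    [[20,160,0],0],
  ],
)

```text
clock: 15.85
eef_pos: [0.5083, 0.3544, 0.2145]
tool_rot: [-0.078, 0.997, -0.0, -0.0]
ft_force: [-0.5, 0.7, 0.4]
grip_width: 0.0
grasp_force: 0.0
```

```bash
python3 st.py; python3 - <<'E'
from h import *
o=bot.get_obs(); print(np.round(o['tau'],2),np.abs(o['joint_vel']).max(),bot.job_done())
E
```

```text
15.85 [0.50832376 0.35443754 0.21454906] [-0.54921942  0.71876632  0.42712646]
yaw 98.96403596125421 final 98.88084582452777 pivot in tool mm -57.86112074758683 -15.542972844585169 az 34.8868035363157
side pin? -0.027344379808210677 -0.040637825114025264 47 a 0.03771295290784024
top pin? -0.024193762023594665 -0.04320190936750794 20 a 0.0021245359161172353
the job is handed in; nothing more can be done
[ 4.800e-01 -4.961e+01  2.465e+01 -1.000e-02  2.000e-02  0.000e+00] 0.010825222255917897 None
```

The row is home against the end stop, the gate measures shut (about 0.00–0.04 rad), the arm is clear of everything and the job was handed in at 15.9 s; no verdict came back.

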